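Slide the sample rack home in the sampler lane and start the run

TASK

The grey rack of purple-capped blood tubes stands on the rails of the sampler lane: with the fingertips, push it along the lane towards the sampling head until you feel it drop into the locating notch, without lifting it off the rails or forcing it. Then press the green start button down, and take the hand clear. Leave the small vial, the bottle and the blue empty rack where they stand.

Things in the scene. Friction and masses are not known exactly. Their poses are not given: they have to be found in the camera images.
- sampler: fixed cream sampler unit. Origin on the bench under the lane's centre line; y runs along the lane, racks are fed towards -y; x points to the far side; z up. Deck x -110 to +90, y -240 to +260 mm, top 40 mm above the bench. Lane on x = 0, y -225 to +205: three steel rails, tops at 50 mm, between aluminium side guides (inner faces x +-15.2, outer +-21.2, tops at 62 mm above the bench)
- home (a point): where the rack's origin lies once it has dropped into the notch: sampler frame (0, -80, 45) mm, axes as the sampler. The rails have square notches 5 mm deep, 16 mm long for the rack's 12 mm long feet, and run on 50 mm past them. Green marks on the guides at sampler y -186 and +26 show where the rack's two ends are when home
- probe (a point): lowest point of the sampling head's probe, 141 mm above the bench over the lane, sampler frame (0, -190, 141) mm. Head: cream housing at sampler x -120 to +100, y -415 to -245, 216 mm tall, its probe arm reaching out to y -172
- rack: loose grey rack, 28 (x) x 212 (y) mm, eight capped tubes in ten places, about 350 g (varies). Origin: centre of the underside of its feet. Block 7 to 60 mm above that, caps to 87 mm, the two places at the tail (+y) empty. Starts on the rails (50 mm above the bench), 60 to 140 mm short of home, axes as the sampler; slides at about 1 N; sinks 5 mm into the notch, which then stops it with 2 mm play either way
- rack_tail (a point): centre of the flat upright end face to push on, at the rack's +y end, 35 mm above the underside of its feet; the face is 28 mm wide and reaches from 7 to 60 mm above the underside of the feet
- rack_nose (a point): centre of the opposite (leading, -y) end face, 35 mm above the underside of the feet
- start_top (a point): centre of the top of the green start button, 26 mm in diameter, on the robot's side of the lane, sampler frame (-70, 100, 62) mm, in a grey collar 42 mm in diameter, 12 mm high
- start (a joint): travel of the start button in m: 0 up, 0.006 fully down; spring return, about 5 N to push it fully down
- vial: loose small control vial with red cap, 22 mm in diameter, 48 mm tall, standing on the deck on the robot's side of the lane; origin at the centre of its underside. Leave it alone
- diluent: loose white bottle with blue cap, 68 mm in diameter, 160 mm tall, standing on the bench on the far side of the sampler; origin at the centre of its underside. Leave it alone
- spare_rack: loose blue empty rack, 28 x 212 mm, 60 mm tall, standing on the bench on the far side of the sampler; origin at the centre of its underside. Leave it alone
Mind the look-alikes: they are no part of the job. There is more than one size of the rack; the one meant has the size given above.

How it is judged:
By the outcome, as a careful person would: the job done as asked, in the order asked, and still so for the second after the job is handed in, with the robot touching nothing.
It also fails if it takes over 42 s, if anything falls off the work surface, if the arm or the gripper's body presses on something with over 40 N, if the wrist force passes 120 N, or if a joint passes its speed limit or range.

ROBOT

A 6-joint arm with a two-finger parallel gripper is mounted at the origin on the work surface. World frame = base frame: x ahead of the robot, y to its left, z up, the work surface at z = 0. Lengths are in m, angles in rad, forces in N, time in s.
With the tool pointing down it reaches from about 0.35 to 0.775 m from the base axis. Payload 7.3 kg.
Tool frame: the origin (TCP) lies at the centre of the arm's flange, where the gripper is bolted on; the fingertips stand 178 mm ahead of it and the grasp point (between the pads) lies 159 mm ahead of it; z points along the fingers, y is the line along which they close (so a half turn about z gives the same grasp; the last joint's range is limited). The gripper opens to 92 mm and grips with 3 to 60 N. Pads are 19 mm wide; open, the fingers measure 130 mm over their backs; the gripper's body (75 mm by 190 mm) begins 47 mm behind the grasp point.
Start: joints at [-0.146, 0.342, 1.524, -0, 1.275, -0.146], TCP at [0.525, 0, 0.405] pointing down, gripper open.
Joint ranges: [-2.53, 2.53], [-0.77, 2.02], [0.04, 2.7], [-1, 4.14], [0.28, 2.66], [-3.11, 3.11]. Speed limits (rad/s): [2.57, 2.57, 3.14, 3.14, 3.14, 3.14].

INTERFACE

Orientations are given as [roll, pitch, yaw] about the fixed x, y, z axes, in that order (R = Rz(yaw) Ry(pitch) Rx(roll)).
In Python, from cell import telemetry, vision, ticket gives the robot as it stands.
- The arm moves only by the shell command python3 -m crank 'ROWS' [FORCE]. ROWS is JSON, a list of rows, each a list of 5 numbers: the gripper command: -1 is shut, 1 is fully open, values between are in proportion, then the shift along the tool's x, y, z in mm, then the turn about the tool's z in rad. In form: [[fingers, dx, dy, dz, roll], ...]. A call has 1 to 12 rows; each row is the pose to reach, as a shift and turn from the pose commanded when the call began, along the tool's axes at that moment; what a row does not reach only later rows make up. A row lasts 1/12 s, in which the tool goes at most 41.7 mm and 7.16 degrees, less where a joint would pass 70% of its speed; a pose out of reach is approached as far as the arm can. A call with a gripper value outside its range is refused whole. The fingers move at their own pace and stop on an object; FORCE is the grip in N (left out, the last holds). Time passes only in rows, so rows that repeat a pose let the fingers close. It gives the time, the measured TCP pose, the force, the opening and the grip force at its end, in the units of the state.
- telemetry.observe(): the state, without advancing time (a new reading comes with each control period).
- vision.read_camera(name): name is "scene" or "side" or "wrist"; returns (picture, depth): 384x512x3 uint8, red, green, blue; 384x512 float32, m along the optical axis (not along the pixel's ray), 0 where there is no reading.
- vision.get_calibration(name): a dict with "camera_matrix" (3x3 intrinsics, pixels), "dist" ([k1, k2, p1, p2, k3] as OpenCV has them; the pictures are not rectified), "rvec" (rotation vector, rad) and "tvec" (3), from world to camera coordinates, as OpenCV has them. Camera axes: x right, y down, z forward; pixel columns grow to the right and rows downward; lengths in m; the calibration is good to about 2 mm. A picture is of the moment at which its call begins: read the wrist's pose just before it. get_calibration takes no time and is no camera call; for the wrist camera it gives the pose at the moment of the call.
- ticket.hand_in(): hands the job in; it is judged then, once.
The state is a dict: "time": time; "qpos": joint angles; "qvel": joint speeds; "joint_efforts": joint torques, N m; "tool_pos": TCP position; "tool_rot": TCP orientation; "contact_force": force on the tool from outside, world axes, zero at the start; "torque": the same for the moment, N m; "opening": finger opening in m; "grip_force": force on a finger pad.
Only numpy, scipy, OpenCV 4.12 (cv2) and the standard library are available. Lean on these libraries where they do the work, as an engineer would, in place of code of your own. Each camera call takes 0.05 s, during which the arm holds its last target. There are 200 camera calls.

## Working session

There is one attempt and no reset: what is moved stays moved. The work goes in short steps, Python scripts to look and compute and a shell command to move; the robot and the scene stay as the last step left them, time stands still between calls to the robot, and variables do not carry over. Pictures are saved under pics/ and viewed, at most 10 in all, crops included, and the job is handed in when it is done.

```bash
mkdir -p pics; python3 - <<'E'
from cell import telemetry, vision
import cv2,numpy as np
print(telemetry.observe())
for n in("scene","side"):
    p,d=vision.read_camera(n); cv2.imwrite(f"pics/{n}0.png",cv2.resize(p[:,:,::-1],(800,600))); np.savez(f"{n}0.npz",p=p,d=d); print(vision.get_calibration(n))
E
```

```text
{'time': 0.0, 'qpos': array([-1.46027107e-01,  3.42744171e-01,  1.52503045e+00, -1.94824865e-05,
        1.27536349e+00, -1.46001368e-01]), 'qvel': array([ 0.00134752, -0.00078491,  0.00173449,  0.00010549,  0.00072447,
        0.00054528]), 'joint_efforts': array([ 7.61924657e-04, -4.31245601e+01, -2.44219762e+01,  7.17750052e-02,
        5.59406646e-02, -1.04314388e-04]), 'tool_pos': array([5.24869056e-01, 2.46471017e-05, 4.04028918e-01]), 'tool_rot': array([-3.14006093e+00, -2.06406652e-04,  1.57077612e+00]), 'contact_force': array([-0.53453213, -0.36967703,  0.97262604]), 'torque': array([ 0.0280494 ,  0.02935009, -0.01907785]), 'grip_force': 0.0, 'opening': 0.0917080899903335}
{'camera_matrix': array([[347.80967742,   0.        , 252.54438607],
       [  0.        , 347.80967742, 188.36101692],
       [  0.        ,   0.        ,   1.        ]]), 'dist': array([-0.07824393,  0.        ,  0.        ,  0.        ,  0.        ]), 'rvec': array([ 1.46895642,  2.07742885, -0.87431732]), 'tvec': array([ 0.09555345, -0.37743083,  1.38407503])}
{'camera_matrix': array([[414.74325073,   0.        , 257.62888401],
       [  0.        , 414.74325073, 189.57126181],
       [  0.        ,   0.        ,   1.        ]]), 'dist': array([0.03510318, 0.        , 0.        , 0.        , 0.        ]), 'rvec': array([ 1.96175848, -0.77091094,  0.46376963]), 'tvec': array([-0.378358  ,  0.35516559,  0.58200796])}
```

View pics/scene0.png

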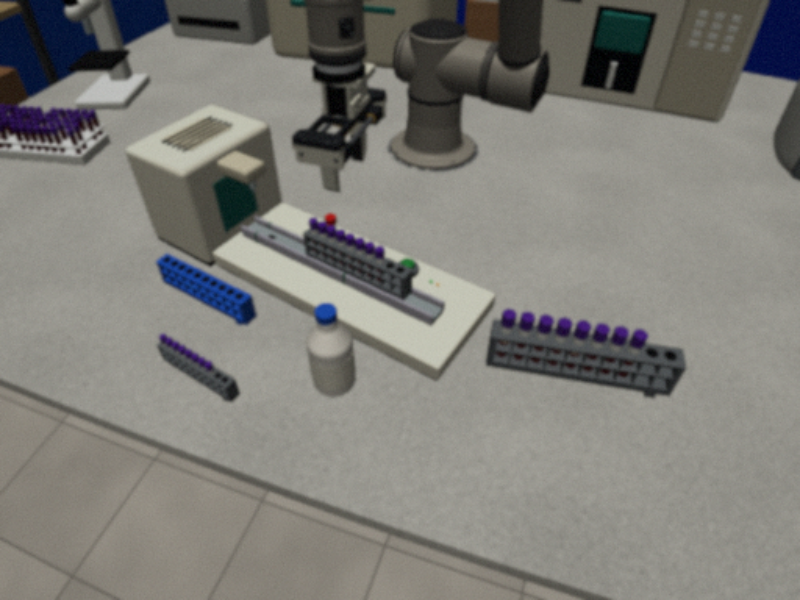

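View pics/side0.png

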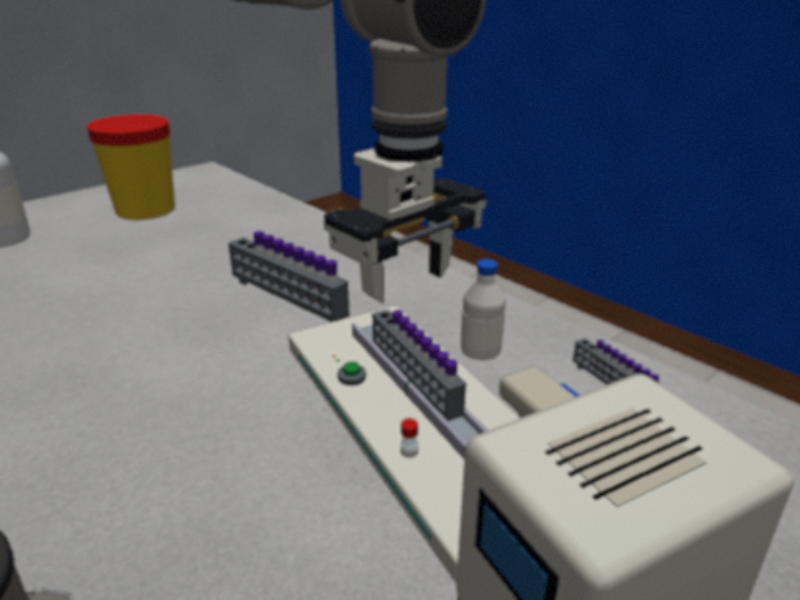

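The scene view shows the target rack on the lane at about (305,235)–(410,285), with the button at (408,265). The deck's tail corners are at (494,295) and (437,372). The side view shows the button at (351,370), the vial at (409,437) and the rack tail at (378,325). I'll enlarge both.

```bash
python3 - <<'E'
import cv2,numpy as np
s=np.load("scene0.npz")["p"][120:250,130:330,::-1]; t=np.load("side0.npz")["p"][180:330,175:375,::-1]
cv2.imwrite("pics/sc.png",cv2.resize(s,(800,520),interpolation=cv2.INTER_CUBIC));cv2.imwrite("pics/si.png",cv2.resize(t,(800,600),interpolation=cv2.INTER_CUBIC))
E
```

```text
(no output)
```

View pics/sc.png

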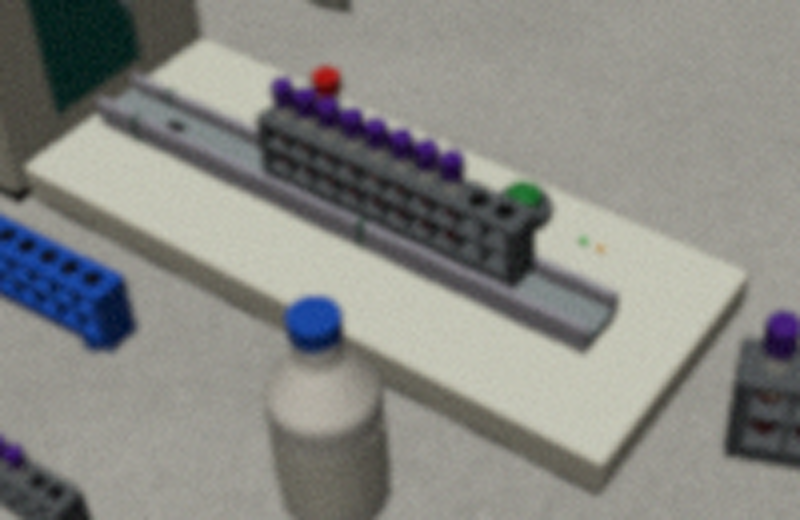

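View pics/si.png

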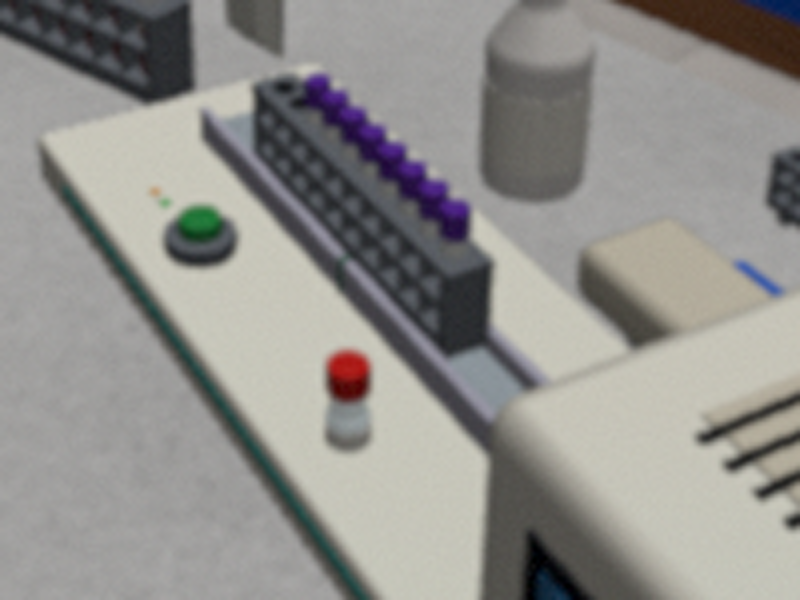

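Scene crop: the deck corners are at (745,278), (600,468) and (28,165), and the button is at (524,190). Side crop: the deck corner is at (42,140), the button at (201,218), the rack tail top corner at (254,85) and the nose top corner at (443,265). I'll fit the pose to these.

```bash
cat > fit.py <<'E'
from cell import vision
import cv2,numpy as np
from scipy.optimize import least_squares
C={n:vision.get_calibration(n) for n in("scene","side")}
# cam, crop px, sampler pt, moves with rack?
O=[("scene",745,278,-110,260,40,0),("scene",600,468,90,260,40,0),("scene",28,165,90,-240,40,0),("scene",524,188,-70,100,62,0),("scene",361,222,18,26,62,0),
("scene",513,230,14,106,110,1),("scene",535,212,-14,106,110,1),
("side",42,140,-110,260,40,0),("side",201,218,-70,100,62,0),("side",343,258,-18,26,62,0),("side",254,85,-14,106,110,1),("side",443,267,-14,-106,110,1),("side",490,262,14,-106,110,1)]
off={"scene":(130,120),"side":(175,180)}
def res(v):
    r=[]
    for n,u,w,x,y,z,k in O:
        y=y+k*v[3]; c,s=np.cos(v[2]),np.sin(v[2])
        P=np.array([[v[0]+c*x-s*y,v[1]+s*x+c*y,z]])/1e3; k_=C[n]
        q=cv2.projectPoints(P,k_["rvec"],k_["tvec"],k_["camera_matrix"],k_["dist"])[0].ravel()
        r+=[*(q-(np.array([u,w])/4+off[n]))]
    return r
best=min((least_squares(res,[500,0,a,0],loss="soft_l1") for a in(-2,-.7,0,.7,2,3.1)),key=lambda s:s.cost)
if __name__=="__main__":
    print(best.x,np.round(np.reshape(res(best.x),(-1,2)),1).tolist())
    v=best.x;c,s=np.cos(v[2]),np.sin(v[2])
    for nm,x,y in(("tail start",0,v[3]+106),("tail home",0,26),("button",-70,100),("probe",0,-190)): print(nm,v[0]+c*x-s*y,v[1]+s*x+c*y)
E
python3 fit.py
```

```text
[ 5.56574624e+02 -1.02225837e+01 -2.64991708e-01  4.02514419e+01] [[1.3, -1.7], [-1.0, -0.8], [-1.2, -1.4], [-0.4, 0.6], [-0.2, -0.5], [-0.7, 0.7], [0.0, -0.9], [-0.8, -3.5], [-0.4, -2.1], [0.2, -1.0], [-0.4, -2.4], [-0.1, 1.1], [0.4, -1.6]]
tail start 594.8780617260769 130.92390368067723
tail home 563.3840568674659 14.86987776507421
button 515.2081234717609 104.61997214637609
probe 506.8133834241028 -193.59057149608506
```

```bash
python3 -m crank '[[-1,40,20,0,0.09],[-1,75,38,0,0.18],[-1,110,55,10,0.265],[-1,140,68,30,0.265],[-1,160,76,55,0.265],[-1,164,79,80,0.265],[-1,164,79,86,0.265],[-1,164,79,86,0.265]]' 10
python3 - <<'E'
from cell import telemetry, vision
import cv2,numpy as np
from fit import best
o=telemetry.observe();print(o["contact_force"],o["opening"])
k=vision.get_calibration("wrist");p,d=vision.read_camera("wrist")
p=p[:,:,::-1].copy()
v=best.x;c,s=np.cos(v[2]),np.sin(v[2])
for x,y,z in((0,v[3]+106,110),(-14,v[3]+106,110),(14,v[3]+106,110),(-70,100,62),(-110,260,40),(90,260,40),(-21.2,205,62),(21.2,205,62)):
    q=cv2.projectPoints(np.array([[v[0]+c*x-s*y,v[1]+s*x+c*y,z]])/1e3,k["rvec"],k["tvec"],k["camera_matrix"],k["dist"])[0].ravel(); print(x,y,q*1.5625)
p=cv2.resize(p,(800,600));cv2.imwrite("pics/w1.png",p)
E
```

```text
time: 0.77
tool_pos: [0.6034, 0.1641, 0.3161]
tool_rot: [-3.136, 0.003, 1.306]
contact_force: [0.0, -0.1, 0.4]
opening: 0.0429
grip_force: 0.0
[ 0.04175853 -0.09778505  0.42316957] 0.0429059082017374
0 146.25144187598613 [402.97317994 423.1497667 ]
-14 146.25144187598613 [369.74159873 423.02966476]
14 146.25144187598613 [436.22718876 423.29302135]
-70 100 [272.9704424  450.85343501]
-110 260 [177.61458014 139.92376761]
90 260 [588.98846382 140.61978579]
-21.2 205 [359.02031974 261.13639201]
21.2 205 [447.56079665 261.34545732]
```

View pics/w1.png

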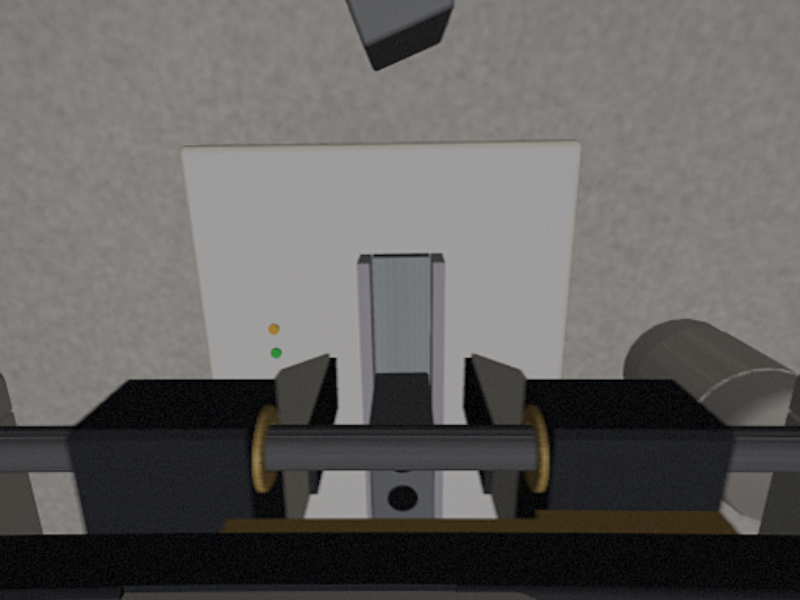

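The wrist view shows the lane centred at x≈402, with the rack tail below the fingers, as the fit predicted. The bottle is off to the right at (690,400), so I'll check its clearance from the gripper body.

```bash
python3 - <<'E'
from fit import C,best
import cv2,numpy as np
v=best.x
def loc(n,u,w,z):
    k=C[n];a=cv2.undistortPoints(np.array([[[u,w]]],float),k["camera_matrix"],k["dist"]).ravel()
    R=cv2.Rodrigues(k["rvec"])[0];c=-R.T@k["tvec"];r=R.T@np.array([*a,1]);P=(c+r*(z-c[2])/r[2])[:2]*1e3-v[:2]
    return np.round([np.cos(v[2])*P[0]+np.sin(v[2])*P[1],-np.sin(v[2])*P[0]+np.cos(v[2])*P[1]])
print("bottle",loc("scene",130+314/4,120+312/4,.16),"vial",loc("side",175+348/4,180+362/4,.088),loc("scene",130+325/4,120+72/4,.088))
E
python3 -m crank '[[-1,0,0,20,0],[-1,0,0,45,0],[-1,0,0,60,0],[-1,0,0,60,0],[-1,0,0,60,0]]'
```

```text
bottle [171. 124.] vial [-73. -80.] [-73. -78.]
time: 1.23
tool_pos: [0.6044, 0.1631, 0.2603]
tool_rot: [3.14, -0.0, 1.305]
contact_force: [1.1, -0.3, 0.9]
opening: 0.0057
grip_force: 0.0
```

```bash
python3 -m crank '[[-1,-8,0,0,0],[-1,-15,0,0,0],[-1,-18,0,0,0],[-1,-21,0,0,0],[-1,-24,0,0,0],[-1,-27,0,0,0],[-1,-30,0,0,0],[-1,-33,0,0,0],[-1,-36,0,0,0],[-1,-39,0,0,0],[-1,-42,0,0,0],[-1,-45,0,0,0]]'
python3 -m crank '[[-1,-4,0,0,0],[-1,-8,0,0,0],[-1,-12,0,0,0],[-1,-16,0,0,0],[-1,-20,0,0,0],[-1,-24,0,0,0],[-1,-28,0,0,0],[-1,-32,0,0,0],[-1,-36,0,0,0],[-1,-40,0,0,0],[-1,-43,0,0,0],[-1,-45,0,0,0]]'
python3 -m crank '[[-1,-2,0,0,0],[-1,-5,0,0,0],[-1,-8,0,0,0],[-1,-11,0,0,0],[-1,-14,0,0,0],[-1,-17,0,0,0],[-1,-20,0,0,0],[-1,-23,0,0,0],[-1,-26,0,0,0],[-1,-28,0,0,0],[-1,-30,0,0,0],[-1,-31,0,0,0]]'
python3 - <<'E'
from cell import telemetry, vision
import cv2,numpy as np
print(telemetry.observe()["contact_force"])
a=vision.read_camera("scene")[0][120:220,130:290,::-1];b=vision.read_camera("side")[0][180:300,200:360,::-1]
cv2.imwrite("pics/p1.png",np.vstack([cv2.resize(a,(432,270),interpolation=cv2.INTER_CUBIC),cv2.resize(b,(432,324),interpolation=cv2.INTER_CUBIC)]))
E
```

```text
time: 2.23
tool_pos: [0.5921, 0.1204, 0.2587]
tool_rot: [3.142, -0.0, 1.306]
contact_force: [-0.0, 2.1, 0.5]
opening: 0.0002
grip_force: 1.0
time: 3.23
tool_pos: [0.5804, 0.0768, 0.2588]
tool_rot: [3.141, -0.0, 1.306]
contact_force: [2.8, 3.1, 0.5]
opening: 0.0005
grip_force: 1.5
time: 4.23
tool_pos: [0.5722, 0.047, 0.2587]
tool_rot: [-3.142, 0.0, 1.306]
contact_force: [2.7, 2.3, 1.1]
opening: 0.0006
grip_force: 1.4
[2.68759038 2.25459574 1.11478517]
```

View pics/p1.png

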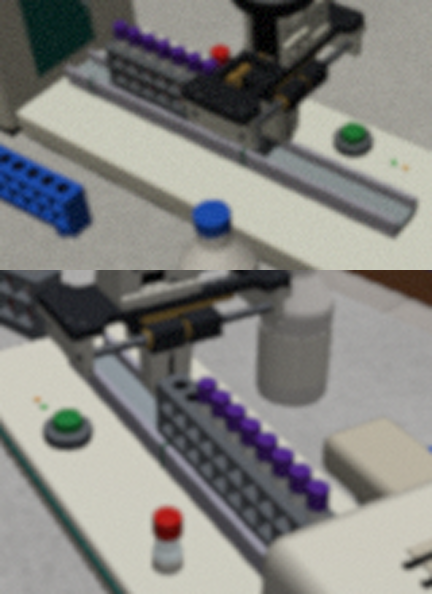

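The rack is sliding at about 3 N, with its tail about 24 mm short of the mark. I'll go slower from here and watch the force.

```bash
python3 -m crank '[[-1,-1.5,0,0,0],[-1,-3,0,0,0],[-1,-4.5,0,0,0],[-1,-6,0,0,0],[-1,-7.5,0,0,0],[-1,-9,0,0,0],[-1,-10.5,0,0,0],[-1,-12,0,0,0],[-1,-13.5,0,0,0],[-1,-15,0,0,0],[-1,-16.5,0,0,0],[-1,-18,0,0,0]]'
python3 -m crank '[[-1,-1,0,0,0],[-1,-2,0,0,0],[-1,-3,0,0,0]]'
python3 -m crank '[[-1,-1,0,0,0],[-1,-2,0,0,0],[-1,-2,0,0,0]]'
```

```text
time: 5.33
tool_pos: [0.5675, 0.0297, 0.2587]
tool_rot: [-3.141, 0.0, 1.306]
contact_force: [0.5, 1.6, -0.9]
opening: 0.0007
grip_force: 0.6
time: 5.58
tool_pos: [0.5667, 0.0268, 0.2587]
tool_rot: [-3.141, 0.0, 1.306]
contact_force: [-0.6, 0.8, 0.1]
opening: 0.0007
grip_force: 0.4
time: 5.83
tool_pos: [0.5662, 0.0249, 0.2587]
tool_rot: [3.142, 0.0, 1.306]
contact_force: [-1.0, -0.5, 0.3]
opening: 0.0006
grip_force: 0.1
```

```bash
python3 -m crank '[[-1,-1,0,0,0],[-1,-1,0,0,0]]'|grep -E 'tool_pos|cont'
python3 -m crank '[[-1,-1,0,0,0],[-1,-1,0,0,0]]'|grep -E 'tool_pos|cont'
python3 - <<'E'
from cell import vision
import cv2,numpy as np
b=vision.read_camera("side")[0][190:310,200:360,::-1]
cv2.imwrite("pics/p2.png",cv2.resize(b,(800,600),interpolation=cv2.INTER_CUBIC))
E
```

```text
tool_pos: [0.566, 0.024, 0.2588]
contact_force: [0.1, 1.3, 0.3]
tool_pos: [0.5659, 0.0235, 0.2588]
contact_force: [1.0, 4.1, -0.9]
```

View pics/p2.png

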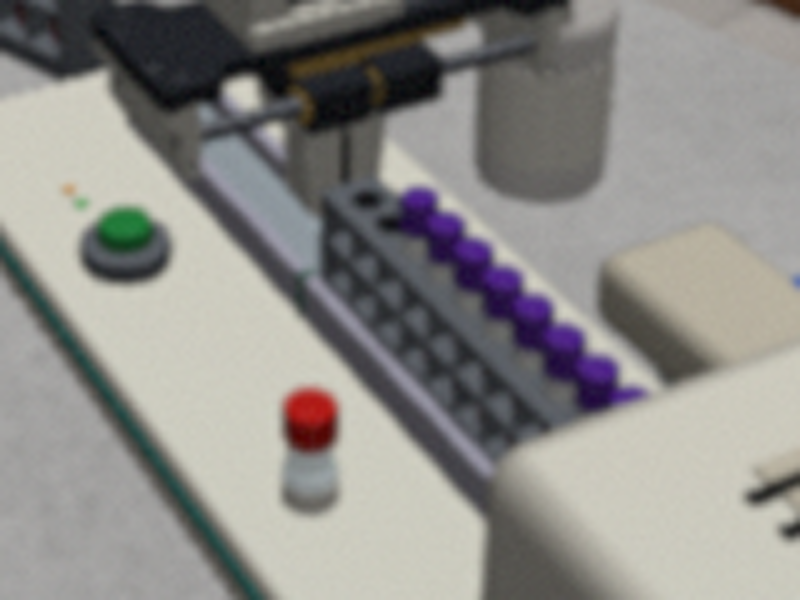

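The tail is at the green mark, near (310,280), and the force is rising. I'll check the 5 mm drop from the depth data before pushing any more.

```bash
cat > top.py <<'E'
from cell import vision
from fit import C,best
import cv2,numpy as np
v=best.x
def pts(n,p,d):
    k=C[n];h,w=d.shape;u=np.stack(np.meshgrid(np.arange(w),np.arange(h)),-1).reshape(-1,1,2).astype(float)
    a=cv2.undistortPoints(u,k["camera_matrix"],k["dist"])[:,0];R=cv2.Rodrigues(k["rvec"])[0]
    X=(np.c_[a,np.ones(len(a))]*d.reshape(-1,1)-k["tvec"])@R*1e3;X[:,:2]-=v[:2];c,s=np.cos(v[2]),np.sin(v[2])
    return np.c_[c*X[:,0]+s*X[:,1],-s*X[:,0]+c*X[:,1],X[:,2]],p.reshape(-1,3).astype(int),d.ravel()>0
def rep(n,p,d,lab):
    X,c,ok=pts(n,p,d);m=ok&(abs(X[:,0])<20)&(X[:,1]>-180)&(X[:,1]<160)&(X[:,2]>85)&(X[:,2]<150)
    pur=m&(c[:,2]>c[:,1]+25)&(c[:,0]>c[:,1]+8)
    deck=ok&(X[:,0]>-60)&(X[:,0]<-40)&(X[:,1]>-60)&(X[:,1]<60)
    print(lab,n,"caps z pct",np.percentile(X[pur,2],[50,80,95]),"y",np.percentile(X[pur,1],[2,98]),"deck",np.median(X[deck,2]),pur.sum())
if __name__=="__main__":
    for n in C:
        f=np.load(n+"0.npz");rep(n,f["p"],f["d"],"before");rep(n,*vision.read_camera(n),"now")
E
python3 top.py
```

```text
before scene caps z pct [135.61261422 137.15395799 138.26315485] y [-50.67439727  96.19754051] deck 391.4354827231039 284
now scene caps z pct [130.72366505 132.96631339 134.1924468 ] y [-172.31760125  -50.11554419] deck 247.12937395059348 194
before side caps z pct [133.39579801 135.31555818 136.19856438] y [-58.28722202  89.59402304] deck 426.0200402677915 420
now side caps z pct [128.7374046  130.44825097 131.20838727] y [-169.36257499  -32.2149589 ] deck 238.35612165405834 497
```

The caps have dropped about 5 mm, so the rack is seated. I'll back off and move above the button.

```bash
python3 -m crank '[[-1,3,0,0,0],[-1,12,0,0,0],[-1,30,0,-5,0],[-1,50,0,-15,0],[-1,65,-20,-15,0],[-1,65,-45,-15,0],[-1,65,-65,-15,0],[-1,65,-70,-10,0],[-1,65,-70,0,0],[-1,65,-70,6,0],[-1,65,-70,6,0]]'
python3 - <<'E'
from cell import telemetry,vision
import cv2,numpy as np
from fit import best
v=best.x;o=telemetry.observe();t=o["tool_pos"]*1e3;c,s=np.cos(v[2]),np.sin(v[2]);P=t[:2]-v[:2]
print(c*P[0]+s*P[1],-s*P[0]+c*P[1],"tip z",t[2]-178,o["contact_force"])
a=vision.read_camera("scene")[0][130:220,180:300,::-1];b=vision.read_camera("side")[0][190:280,180:300,::-1]
cv2.imwrite("pics/b1.png",np.vstack([cv2.resize(i,(400,300),interpolation=cv2.INTER_CUBIC) for i in(a,b)]))
E
```

```text
time: 7.23
tool_pos: [0.5157, 0.1038, 0.251]
tool_rot: [-3.14, 0.001, 1.305]
contact_force: [-0.6, 0.1, 0.5]
opening: 0.0004
grip_force: 0.0
-69.27808963484055 99.34512250134969 tip z 73.02571508997295 [-0.63251219  0.05930436  0.48817964]
```

View pics/b1.png

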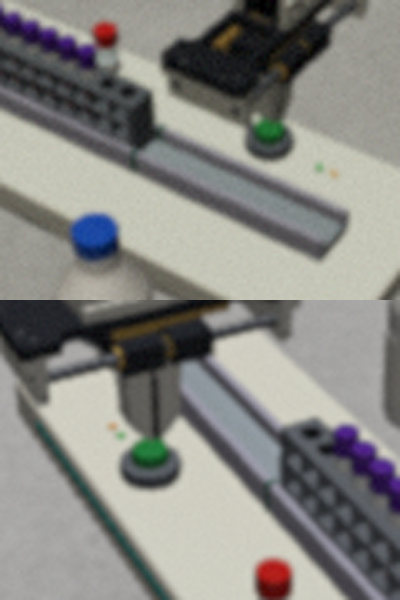

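The rack tail sits at the green marks, and the fingertips are right over the button. Next I press it.

```bash
python3 -m crank '[[-1,0,0,5,0],[-1,0,0,9,0],[-1,0,0,11,0],[-1,0,0,13,0],[-1,0,0,15,0],[-1,0,0,16,0],[-1,0,0,16,0]]'|grep -E 'tool_pos|cont'
python3 -m crank '[[-1,0,0,0.7,0],[-1,0,0,1.4,0],[-1,0,0,1.4,0]]'|grep -E 'tool_pos|cont'
```

```text
tool_pos: [0.5153, 0.1041, 0.2368]
contact_force: [-1.2, -1.9, 3.1]
tool_pos: [0.5152, 0.1041, 0.2355]
contact_force: [-1.0, -1.6, 4.2]
```

```bash
python3 -m crank '[[-1,0,0,0.8,0],[-1,0,0,1.6,0],[-1,0,0,1.6,0]]'|grep -E 'tool_pos|cont'
python3 -m crank '[[-1,0,0,0.7,0],[-1,0,0,1.4,0],[-1,0,0,1.4,0]]'|grep -E 'tool_pos|cont'
```

```text
tool_pos: [0.5152, 0.1041, 0.2342]
contact_force: [-2.1, -2.4, 7.9]
tool_pos: [0.5152, 0.1041, 0.234]
contact_force: [-6.5, -2.7, 18.2]
```

The button is at its stop: 18 N, with the tip at 56 mm. I'll take the hand clear, then check.

```bash
python3 -m crank '[[-1,0,0,-4,0],[-1,0,0,-20,0],[-1,0,0,-50,0],[-1,0,0,-85,0],[-1,0,0,-110,0],[-1,0,0,-120,0],[-1,0,0,-120,0],[-1,0,0,-120,0]]'
python3 top.py | grep now
python3 - <<'E'
from cell import vision
import cv2
cv2.imwrite("pics/end.png",cv2.resize(vision.read_camera("scene")[0][110:260,90:330,::-1],(800,500),interpolation=cv2.INTER_CUBIC))
E
```

```text
time: 9.33
tool_pos: [0.515, 0.1043, 0.3514]
tool_rot: [-3.141, -0.0, 1.306]
contact_force: [0.0, -0.5, -0.7]
opening: 0.0003
grip_force: 0.0
now scene caps z pct [130.7991184  132.87721351 133.78972231] y [-172.70821313  -25.62503424] deck 40.55293237219913 251
now side caps z pct [128.62663604 130.46172236 131.44206738] y [-169.66733345  -31.75537   ] deck 474.55449106206925 494
```

View pics/end.png

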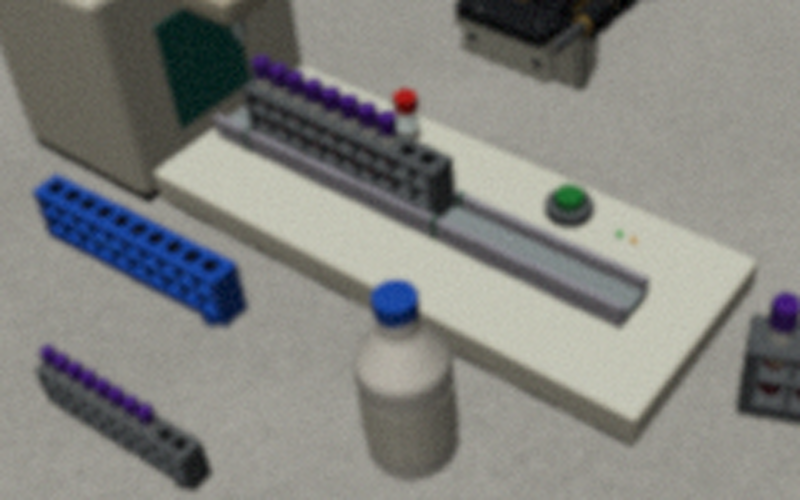

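The rack is seated at the marks, the vial, bottle and blue rack are where they were, and the hand is clear.

```bash
python3 -c "from cell import ticket; print(ticket.hand_in())"
```

```text
the job is handed in; nothing more can be done
None
```

The rack is in the locating notch (its caps sit about 5 mm lower and its tail is at the green marks), the start button was pressed down to its stop, the hand is clear, and the job was handed in at about 9.5 s; no verdict came back.

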